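Find the tired spring mount and tag it

TASK

Three spring mounts for the grinder stand in the blue holders. Press the black pad of each a few millimetres down with the fingertips, in the order left, middle, right (as the robot sees them), to feel which spring is the softest, and only then push the orange tag of that softest mount fully down, leaving the other two tags up. Do not pick anything up, and leave the other things on the bench where they are.

Things in the scene. Friction and masses are not known exactly. Their poses are not given: they have to be found in the camera images.
- holder_left: left one of three identical blue holders fixed to the bench ('left' has the largest y, 'right' the smallest): a flat block 145 x 76 x 25 mm carrying a spring mount (steel flange, coil, black pad) and an orange tag. Origin on the bench, under the centre of the mount; the block runs from 40 mm behind it (holder's -x) to 105 mm ahead (+x)
- pad_left (a point): centre of the top of the left pad at rest, 65 mm above the bench (does not follow the pad). Flat round black rubber, 56 mm across; gives straight down up to 12 mm and springs back. The mounts look alike but change places between runs: 0.4 to 2 N per mm after a preload of about 0.6 N; the softest is less than half as stiff as the others
- tag_left (a joint): slide of the left tag, m: 0 = standing up (all start so), 0.020 = fully down; takes about 3 N to push and stays where it is left
- tag_left_top (a point): centre of the flat top of the left tag, moves with it: an orange T-shaped tab, top 26 mm (along the holder) x 32 mm x 8 mm thick, in a dark guide 40 mm high on the same holder, 75 mm ahead (holder's +x) of the pad's centre. Top 70 mm above the bench when up, 50 mm when fully down
- holder_middle: middle one of three identical blue holders fixed to the bench ('left' has the largest y, 'right' the smallest): a flat block 145 x 76 x 25 mm carrying a spring mount (steel flange, coil, black pad) and an orange tag. Origin on the bench, under the centre of the mount; the block runs from 40 mm behind it (holder's -x) to 105 mm ahead (+x)
- pad_middle (a point): centre of the top of the middle pad at rest, 65 mm above the bench (does not follow the pad). Flat round black rubber, 56 mm across; gives straight down up to 12 mm and springs back. The mounts look alike but change places between runs: 0.4 to 2 N per mm after a preload of about 0.6 N; the softest is less than half as stiff as the others
- tag_middle (a joint): slide of the middle tag, m: 0 = standing up (all start so), 0.020 = fully down; takes about 3 N to push and stays where it is left
- tag_middle_top (a point): centre of the flat top of the middle tag, moves with it: an orange T-shaped tab, top 26 mm (along the holder) x 32 mm x 8 mm thick, in a dark guide 40 mm high on the same holder, 75 mm ahead (holder's +x) of the pad's centre. Top 70 mm above the bench when up, 50 mm when fully down
- holder_right: right one of three identical blue holders fixed to the bench ('left' has the largest y, 'right' the smallest): a flat block 145 x 76 x 25 mm carrying a spring mount (steel flange, coil, black pad) and an orange tag. Origin on the bench, under the centre of the mount; the block runs from 40 mm behind it (holder's -x) to 105 mm ahead (+x)
- pad_right (a point): centre of the top of the right pad at rest, 65 mm above the bench (does not follow the pad). Flat round black rubber, 56 mm across; gives straight down up to 12 mm and springs back. The mounts look alike but change places between runs: 0.4 to 2 N per mm after a preload of about 0.6 N; the softest is less than half as stiff as the others
- tag_right (a joint): slide of the right tag, m: 0 = standing up (all start so), 0.020 = fully down; takes about 3 N to push and stays where it is left
- tag_right_top (a point): centre of the flat top of the right tag, moves with it: an orange T-shaped tab, top 26 mm (along the holder) x 32 mm x 8 mm thick, in a dark guide 40 mm high on the same holder, 75 mm ahead (holder's +x) of the pad's centre. Top 70 mm above the bench when up, 50 mm when fully down
- bolt_jar: amber glass jar with a steel lid, 44 mm across, 60 mm high, loose; origin at the centre of its underside; to be left alone
- tape_roll: roll of parcel tape standing flat, 90 mm across, 50 mm high, loose; origin at the centre of its underside; to be left alone
- rubber_foot: loose spare machine foot, black, 40 mm across, 34 mm high; origin at the centre of its underside; to be left alone
- screwdriver: red-handled screwdriver lying on the bench, loose; origin under its middle; to be left alone
- spray_bottle: blue spray bottle, 66 mm across, 195 mm high, loose; origin at the centre of its underside; to be left alone
- small_carton: small cardboard carton, 80 x 110 x 45 mm, loose; origin at the centre of its underside; to be left alone
- mug: white mug, 80 mm across, 90 mm high, loose; origin at the centre of its underside; to be left alone

How it is judged:
On the way, in this order (a step that is already met when the one before it is completed fails the run):
1. the left pad is pressed down by more than 2 mm (((horizontal distance between cap_p_c0 and pad_left below 0.02 m and distance of cap_p_c0 from where it was at the start of the episode above 0.002 m) or (horizontal distance between cap_q_c0 and pad_left below 0.02 m and distance of cap_q_c0 from where it was at the start of the episode above 0.002 m) or (horizontal distance between cap_r_c0 and pad_left below 0.02 m and distance of cap_r_c0 from where it was at the start of the episode above 0.002 m))), for 0.05 s.
2. the middle pad is pressed down by more than 2 mm (((horizontal distance between cap_p_c0 and pad_middle below 0.02 m and distance of cap_p_c0 from where it was at the start of the episode above 0.002 m) or (horizontal distance between cap_q_c0 and pad_middle below 0.02 m and distance of cap_q_c0 from where it was at the start of the episode above 0.002 m) or (horizontal distance between cap_r_c0 and pad_middle below 0.02 m and distance of cap_r_c0 from where it was at the start of the episode above 0.002 m))), for 0.05 s.
3. the right pad is pressed down by more than 2 mm (((horizontal distance between cap_p_c0 and pad_right below 0.02 m and distance of cap_p_c0 from where it was at the start of the episode above 0.002 m) or (horizontal distance between cap_q_c0 and pad_right below 0.02 m and distance of cap_q_c0 from where it was at the start of the episode above 0.002 m) or (horizontal distance between cap_r_c0 and pad_right below 0.02 m and distance of cap_r_c0 from where it was at the start of the episode above 0.002 m))), for 0.05 s.
4. the tag of the softest mount is pushed down by more than 16 of its 20 mm (((horizontal distance between cap_p_c0 and pad_left below 0.02 m and value of joint tag_left above 0.016 m) or (horizontal distance between cap_p_c0 and pad_middle below 0.02 m and value of joint tag_middle above 0.016 m) or (horizontal distance between cap_p_c0 and pad_right below 0.02 m and value of joint tag_right above 0.016 m))), for 0.2 s.
At the end, for the whole second after the job is handed in: The tag of the holder with the softest spring is down by more than 16 of its 20 mm and at rest, the other two tags are down by less than 5 mm, and every loose thing is within 20 mm of where it began (((horizontal distance between cap_p_c0 and pad_left below 0.02 m and value of joint tag_left above 0.016 m and value of joint each of tag_middle, tag_right below 0.005 m) or (horizontal distance between cap_p_c0 and pad_middle below 0.02 m and value of joint tag_middle above 0.016 m and value of joint each of tag_left, tag_right below 0.005 m) or (horizontal distance between cap_p_c0 and pad_right below 0.02 m and value of joint tag_right above 0.016 m and value of joint each of tag_left, tag_middle below 0.005 m)) and velocity of joint each of tag_left, tag_middle, tag_right below 0.01 m/s and distance of each of bolt_jar, tape_roll, rubber_foot, screwdriver, spray_bottle, small_carton, mug from where it was at the start of the episode below 0.02 m); the robot touches nothing.
It fails at once if the tag of a mount that is not the softest is pushed down by 5 mm or more ((value of joint tag_left above 0.005 m and not (horizontal distance between cap_p_c0 and pad_left below 0.02 m)) or (value of joint tag_middle above 0.005 m and not (horizontal distance between cap_p_c0 and pad_middle below 0.02 m)) or (value of joint tag_right above 0.005 m and not (horizontal distance between cap_p_c0 and pad_right below 0.02 m))).
It fails at once if a loose thing on the bench is lifted, carried or knocked more than 20 mm from its place (distance of any of bolt_jar, tape_roll, rubber_foot, screwdriver, spray_bottle, small_carton, mug from where it was at the start of the episode above 0.02 m).
It also fails if it takes over 48 s, if anything falls off the work surface, if the arm or the gripper's body presses on something with over 40 N, if the wrist force passes 120 N, or if a joint passes its speed limit or range.

ROBOT

A 7-joint arm with a two-finger parallel gripper is mounted at the origin on the work surface. World frame = base frame: x ahead of the robot, y to its left, z up, the work surface at z = 0. Lengths are in m, angles in rad, forces in N, time in s.
With the tool pointing down it reaches from about 0.4 to 0.875 m from the base axis. Payload 4.4 kg.
Tool frame: the origin (TCP) lies at the very end of the fingers, on their centre line; the grasp point (between the pads) lies 19 mm behind it; z points along the fingers, y is the direction in which the jaws open and shut (so a half turn about z gives the same grasp; the last joint's range is limited). The gripper opens to 85 mm and grips with 20 to 120 N. Pads are 22 mm wide; open, the fingers measure 114 mm over their backs; the gripper's body (76 mm by 85 mm) begins 54 mm behind the grasp point. The pads swing forward as they close: fully open they stand 13 mm farther back than shut.
Start: joints at [-1.341, 0.628, 0.038, 1.517, -0.027, 0.996, -0.02], TCP at [0.189, 0.622, 0.231] pointing down, gripper open.
Joint ranges: [-3.06, 3.06], [-0.37, 2.12], [-1.25, 1.32], [0.18, 2.47], [-1.1, 4.24], [0.23, 1.98], [-2.94, 2.94]. Speed limits (rad/s): [2.57, 2.57, 3.14, 3.14, 3.14, 3.14, 3.14].

INTERFACE

Orientations are given as [roll, pitch, yaw] about the fixed x, y, z axes, in that order (R = Rz(yaw) Ry(pitch) Rx(roll)).
In Python, from bench import bot, camera gives the robot as it stands. The module is installed in compiled form; this text tells all that it offers.
- The arm moves only by the shell command python3 -m handwheel 'ROWS'. ROWS is text: rows parted by semicolons, each of 7 numbers parted by spaces: the turn, a rotation vector about the tool's x, y, z in degrees, then the shift along the tool's x, y, z in mm, then the gripper command: -1 is fully open, 1 is shut, values between are in proportion. In form: wx wy wz x y z gripper; .... A call has 1 to 5 rows; each row is the pose to reach, as a shift and turn from the pose commanded when the call began, along the tool's axes at that moment; what a row does not reach only later rows make up. A row lasts 1/12 s, in which the tool goes at most 41.7 mm and 7.16 degrees, less where a joint would pass 70% of its speed; a pose out of reach is approached as far as the arm can. A call with a gripper value outside its range is refused whole. The fingers move at their own pace and stop on an object; the grip force is fixed at half the most. Time passes only in rows, so rows that repeat a pose let the fingers close. It gives the time, the measured TCP pose, the force and the opening at its end, in the units of the state.
- bot.read_state(): the state, without advancing time (a new reading comes with each control period).
- camera(name): name is "scene" or "top" or "wrist"; returns a dict with "image" (384x512x3 uint8, blue, green, red), "vfov" (degrees; the focal length in pixels is half the picture's height over the tangent of half this angle, whatever the lens; pixels are square), "cx", "cy" (the principal point, pixels), "eye" and "rotation" of the camera in the world. Camera axes: x right, y down, z forward; pixel columns grow to the right and rows downward; lengths in m; the calibration is good to about 2 mm. A picture is of the moment at which its call begins. There is no depth.
- bot.sign_off(): hands the job in, once; it reports no verdict.
The state is a dict: "time": time; "q": joint angles; "joint_velocities": joint speeds; "tau": joint torques, N m; "eef_pos": TCP position; "tcp_rot": TCP orientation; "force": force on the tool from outside, world axes, zero at the start; "wrist_torque": the same for the moment, N m; "opening": finger opening in m.
Only numpy, scipy, OpenCV 4.12 (cv2) and the standard library are available. Lean on these libraries where they do the work, as an engineer would, in place of code of your own. Each camera call takes 0.05 s, during which the arm holds its last target. There are 200 camera calls.

## Working session

There is one attempt and no reset: what is moved stays moved. The work goes in short steps, Python scripts to look and compute and a shell command to move; the robot and the scene stay as the last step left them, time stands still between calls to the robot, and variables do not carry over. Pictures are saved under pics/ and viewed, about 8 in all and at most 12, crops included, and the job is handed in when it is done.

```bash
mkdir -p pics; python3 - <<'E'
from bench import bot,camera
import cv2,numpy as np
s=bot.read_state();print(s)
for n in("top","scene"):
    c=camera(n);cv2.imwrite(f"pics/{n}0.png",cv2.resize(c["image"],(800,600)));print(n,c["vfov"],c["cx"],c["cy"],c["eye"],c["rotation"])
E
```

```text
{'time': 0.0, 'q': array([-1.34083023,  0.62932247,  0.0384289 ,  1.51837019, -0.02695157,
        0.99629111, -0.02001626]), 'joint_velocities': array([ 0.00182841,  0.00138069, -0.00075179, -0.00106291, -0.00111142,
       -0.00037955,  0.00017923]), 'tau': array([-3.85134890e-04, -5.63408625e+01,  1.22638173e+00, -1.93450338e+01,
        1.10350846e-02,  1.03152005e-02, -4.90215569e-06]), 'eef_pos': array([0.18925463, 0.62118852, 0.23040349]), 'tcp_rot': array([-3.13971996e+00,  5.64909496e-05,  2.84584722e+00]), 'force': array([-0.09303439, -0.54563718, -1.08537974]), 'wrist_torque': array([ 0.01052116, -0.00789748, -0.0245095 ]), 'opening': 0.08530355833403763}
top 54.52225188642342 259.49703092206187 190.27786494052518 [0.47422984 0.00705752 0.9697997 ] [-3.03046167 -0.03369834 -1.5666431 ]
scene 48.95853378033217 251.771702376487 189.01765483797098 [ 1.43468092 -0.50909208  0.85316751] [-2.22522371  0.01952423  1.02107008]
```

View pics/top0.png

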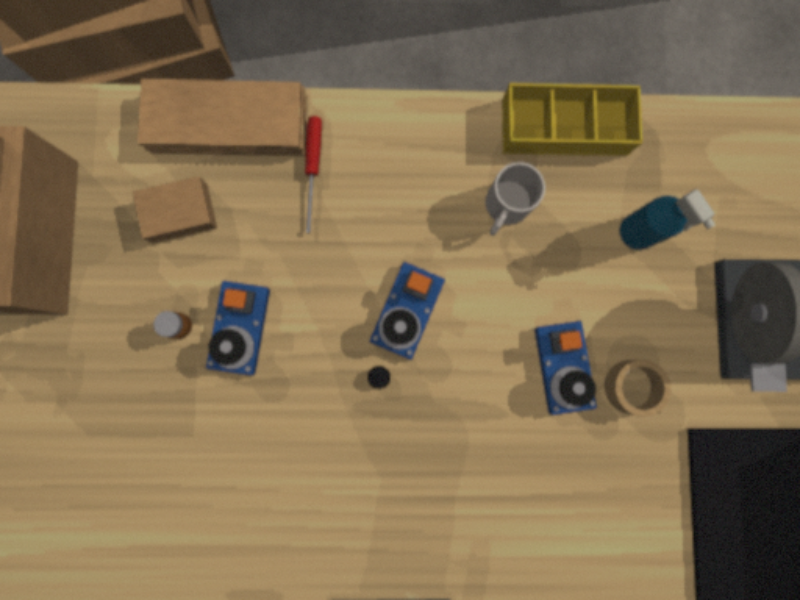

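View pics/scene0.png

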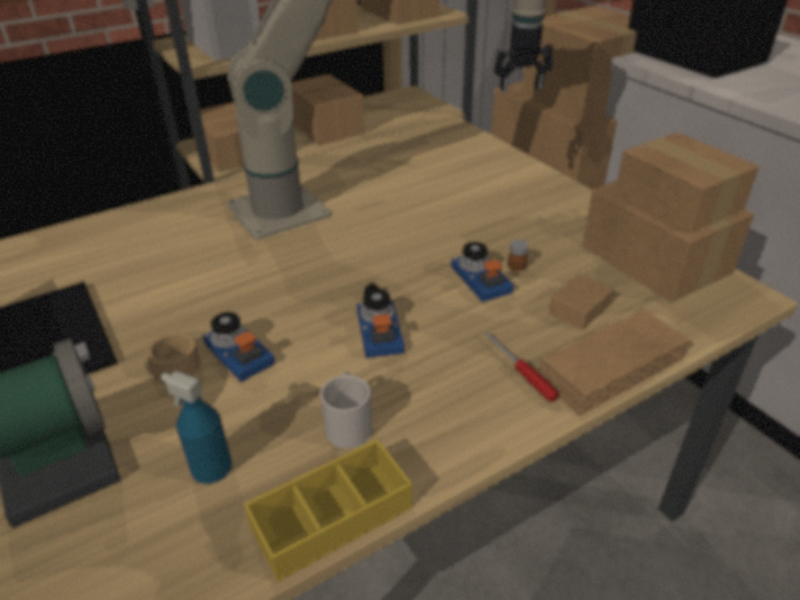

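The top view shows pads at about (230,347), (400,327), (577,388) and tags at (235,299), (419,284), (569,341), in 800x600 pixels. The scene view agrees. The jar is close to the left holder, the rubber foot is behind the middle one, and the tape roll is beside the right one.

```bash
cat >h.py <<'E'
import numpy as np
from bench import bot,camera
from scipy.spatial.transform import Rotation as R
def ray(c,px,z):
    f=192/np.tan(np.radians(c["vfov"]/2))
    r=np.array(c["rotation"]);M=R.from_euler("xyz",r).as_matrix() if r.size==3 else r
    d=M@np.array([(px[0]-c["cx"])/f,(px[1]-c["cy"])/f,1]);e=np.array(c["eye"])
    return (e+d*(z-e[2])/d[2])[:2]
def delta(p,yaw=None):
    "rows: tool-axis shift in mm to reach world p from the measured pose, and turn about tool z"
    s=bot.read_state();T=R.from_euler("xyz",s["tcp_rot"])
    return T.inv().apply(np.array(p)-s["eef_pos"])*1000
E
python3 - <<'E'
from h import *
P={"top":[(230,347),(400,327),(577,388),(235,299),(419,284),(569,341)],"scene":[(475,250),(376,299),(226,322),(493,268),(382,324),(247,343)]}
for n in P:
    c=camera(n)
    print(n,[ray(c,np.array(p)*.64,.065 if i<3 else .07).round(3).tolist() for i,p in enumerate(P[n])])
    if n=="top":
        for m,p,z in(("jar",(167,325),.06),("tape",(637,387),.05),("foot",(378,377),.034),("mug",(519,187),.09),("bottle",(700,205),.195)):print(m,ray(c,np.array(p)*.64,z).round(3))
E
```

```text
top [[0.497, 0.246], [0.529, -0.015], [0.436, -0.29], [0.57, 0.24], [0.596, -0.044], [0.508, -0.278]]
jar [0.53  0.345]
tape [ 0.437 -0.391]
foot [0.451 0.019]
mug [ 0.748 -0.199]
bottle [ 0.693 -0.427]
scene [[0.509, 0.246], [0.542, -0.02], [0.449, -0.293], [0.589, 0.231], [0.619, -0.052], [0.533, -0.283]]
```

```bash
python3 -c "
from h import *
print(delta([.499,.246,.16]))"
```

```text
[-405.64869201 -268.79484962   71.04141036]
```

```bash
python3 -m handwheel '0 0 0 -406 -269 71 1;0 0 0 -406 -269 71 1;0 0 0 -406 -269 71 1;0 0 0 -406 -269 71 1;0 0 0 -406 -269 71 1'; python3 -c "
from h import *
print(delta([.499,.246,.16]))"
```

```text
time: 0.62
eef_pos: [0.3215, 0.4611, 0.201]
tcp_rot: [-3.142, 0.0, 2.846]
force: [0.9, 0.1, -0.7]
opening: 0.0253
[-232.4610898  -154.1486888    41.00742743]
```

```bash
python3 -m handwheel '0 0 0 -232 -154 41 1;0 0 0 -232 -154 41 1;0 0 0 -232 -154 41 1;0 0 0 -232 -154 41 1;0 0 0 -232 -154 41 1'; python3 -m handwheel '0 0 0 -60 -40 10 1;0 0 0 -60 -40 10 1;0 0 0 -60 -40 10 1'; python3 - <<'E'
from h import *
import cv2
c=camera("wrist");cv2.imwrite("pics/w1.png",cv2.resize(c["image"],(800,600)))
c2=camera("top");cv2.imwrite("pics/t1.png",c2["image"])
print({k:c[k] for k in c if k!="image"});print(delta([.499,.246,.16]),bot.read_state()["time"],bot.read_state()["eef_pos"])
E
```

```text
time: 1.03
eef_pos: [0.4526, 0.302, 0.1707]
tcp_rot: [3.141, 0.0, 2.846]
force: [0.4, 0.5, 0.4]
opening: 0.0001
time: 1.28
eef_pos: [0.5022, 0.2395, 0.1601]
tcp_rot: [-3.137, 0.004, 2.834]
force: [-0.0, -1.0, 0.2]
opening: -0.0001
{'vfov': 62.956569741792215, 'cx': 247.99504820999823, 'cy': 191.36336171068012, 'eye': array([0.42575857, 0.26508415, 0.30250521]), 'rotation': array([2.82249794, 0.00334322, 1.2648798 ])}
[-0.89909638 -0.01816194  0.53941159] 1.3833 [0.49814659 0.24628304 0.16053968]
```

View pics/w1.png

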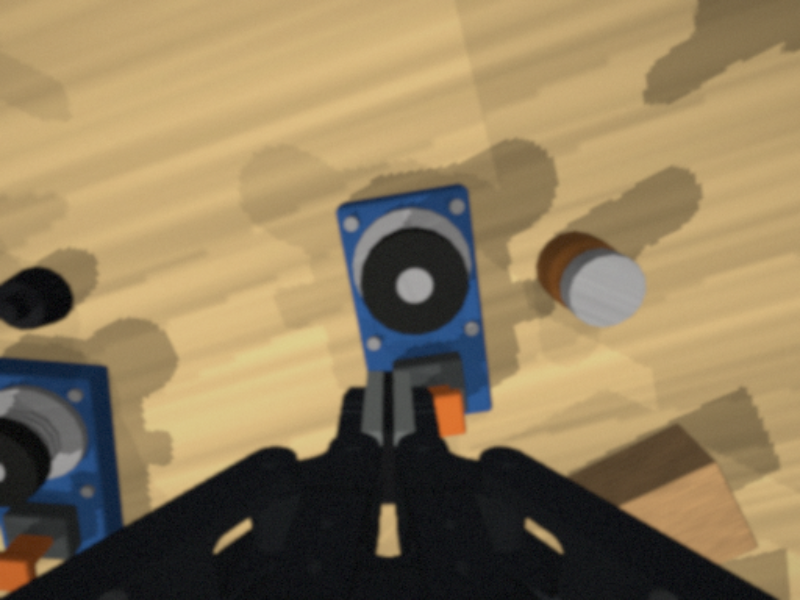

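The wrist view shows the left pad at (415,281), with a grey disc at its centre. The orange tag is partly hidden by the fingers, and the jar at (600,290) is well clear.

```bash
python3 - <<'E'
from h import *
c=camera("wrist")
q=ray(c,np.array([415,281])*.64,.065);print("pad",q,"tip",ray(c,np.array([390,372])*.64,.16))
print(delta([*q,.075]),bot.read_state()["force"])
E
```

```text
pad [0.49104006 0.26398722] tip [0.49045718 0.25044959]
[10.33017868 13.32148446 85.73628464] [-0.36956517  0.38650194  0.23653974]
```

The arm was still settling when that picture was taken, so I'll recompute with the calibration that came with it and take a fresh still.

```bash
python3 - <<'E'
from h import *
import cv2
c=camera("wrist");print(c["eye"],c["rotation"])
cv2.imwrite("pics/w2.png",cv2.resize(c["image"],(800,600)))
d={**c,"eye":[0.42575857,0.26508415,0.30250521],"rotation":[2.82249794,0.00334322,1.2648798]}
print(ray(d,np.array([415,281])*.64,.065),ray(d,np.array([390,372])*.64,.16),bot.read_state()["eef_pos"],bot.read_state()["tcp_rot"])
E
```

```text
[0.42080609 0.27215147 0.30349942] [ 2.82708567e+00 -1.09505579e-03  1.27574666e+00]
[0.49538946 0.25680703] [0.49436965 0.24376226] [0.49655126 0.24917922 0.1608252 ] [ 3.14100976e+00 -1.13664853e-03  2.84721935e+00]
```

View pics/w2.png

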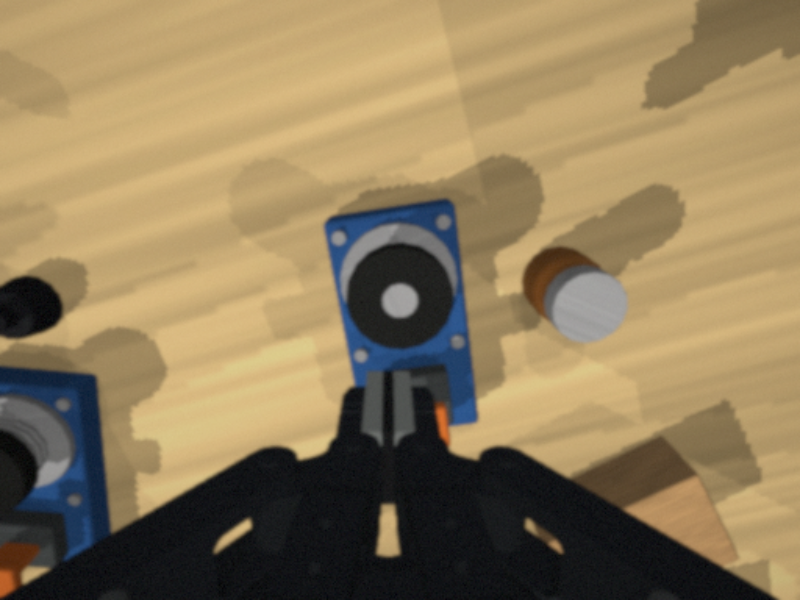

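The still shows the pad at (401,298).

```bash
python3 - <<'E'
from h import *
c=camera("wrist")
q=ray(c,np.array([401,298])*.64,.065);print(q,bot.read_state()["eef_pos"])
print(delta([*q,.075]))
E
```

```text
[0.49612237 0.25767401] [0.49639117 0.24966365 0.16098412]
[ 2.49632678  7.5193489  85.99264037]
```

```bash
python3 -m handwheel '0 0 0 2 7 40 1;0 0 0 2 7 70 1;0 0 0 2 7 86 1;0 0 0 2 7 86 1;0 0 0 2 7 86 1'; python3 - <<'E'
from h import *
f=[]
for i in range(6):
    camera("wrist");s=bot.read_state();f.append(s["force"][2])
print(np.round(f,2),s["eef_pos"],s["tau"])
E
```

```text
time: 1.95
eef_pos: [0.4964, 0.2564, 0.0746]
tcp_rot: [-3.141, -0.001, 2.848]
force: [0.6, -0.6, 0.5]
opening: 0.0001
[ 0.06  0.42  0.47 -0.49 -0.68 -0.84] [0.4982608  0.25572011 0.07621529] [-1.14753137e-01 -5.28171051e+01  8.74813478e-01 -1.15338859e+01
  3.01610693e-03 -7.62243988e-03 -3.89440384e-04]
```

```bash
cat >>h.py <<'E'
def feel(n=10):
    f=[];z=[]
    for i in range(n):
        camera("wrist");s=bot.read_state();f.append(s["force"][2]);z.append(s["eef_pos"])
    print("t",s["time"],"fz",np.mean(f).round(2),"+-",np.std(f).round(2),"pos",np.mean(z,0).round(4))
E
python3 -m handwheel '0 0 0 0 0 5 1;0 0 0 0 0 9 1;0 0 0 0 0 13 1;0 0 0 0 0 16 1;0 0 0 0 0 16 1'; python3 -c "from h import *;feel()"
```

```text
time: 2.67
eef_pos: [0.4979, 0.2553, 0.0591]
tcp_rot: [3.141, 0.0, 2.845]
force: [-1.0, -0.8, 10.3]
opening: -0.0002
t 3.1667 fz 10.5 +- 0.47 pos [0.4979 0.2553 0.0596]
```

The left pad reads 10.5 N at about 5.4 mm, so it is stiff, near 1.8 N/mm. Next is the middle pad.

```bash
python3 -m handwheel '0 0 0 0 0 -40 1;0 0 0 0 0 -80 1;0 0 0 0 0 -100 1;0 0 0 0 0 -100 1'; python3 -c "
from h import *
print(delta([.50,-.015,.16]))"
```

```text
time: 3.5
eef_pos: [0.5004, 0.2566, 0.1631]
tcp_rot: [3.135, 0.006, 2.845]
force: [0.3, 0.1, 0.5]
opening: -0.0002
[ -78.89950699 -259.90173932    1.95906632]
```

```bash
python3 -m handwheel '0 0 0 -11 -37 0 1;0 0 0 -22 -74 0 1;0 0 0 -33 -111 0 1;0 0 0 -44 -148 0 1;0 0 0 -55 -185 0 1';python3 -m handwheel '0 0 0 -10 -35 0 1;0 0 0 -20 -60 0 1;0 0 0 -24 -75 0 1;0 0 0 -24 -75 0 1;0 0 0 -24 -75 0 1'; python3 - <<'E'
from h import *
import cv2
for i in range(4):camera("wrist")
c=camera("wrist");cv2.imwrite("pics/w3.png",cv2.resize(c["image"],(800,600)))
print(bot.read_state()["eef_pos"])
E
```

```text
time: 3.92
eef_pos: [0.4952, 0.0605, 0.1578]
tcp_rot: [-3.141, -0.002, 2.846]
force: [0.4, -0.6, -0.4]
opening: 0.0
time: 4.33
eef_pos: [0.4967, -0.0171, 0.158]
tcp_rot: [-3.141, -0.002, 2.843]
force: [-0.6, 0.9, -0.3]
opening: -0.0001
[ 0.49723696 -0.01487482  0.1586655 ]
```

View pics/w3.png

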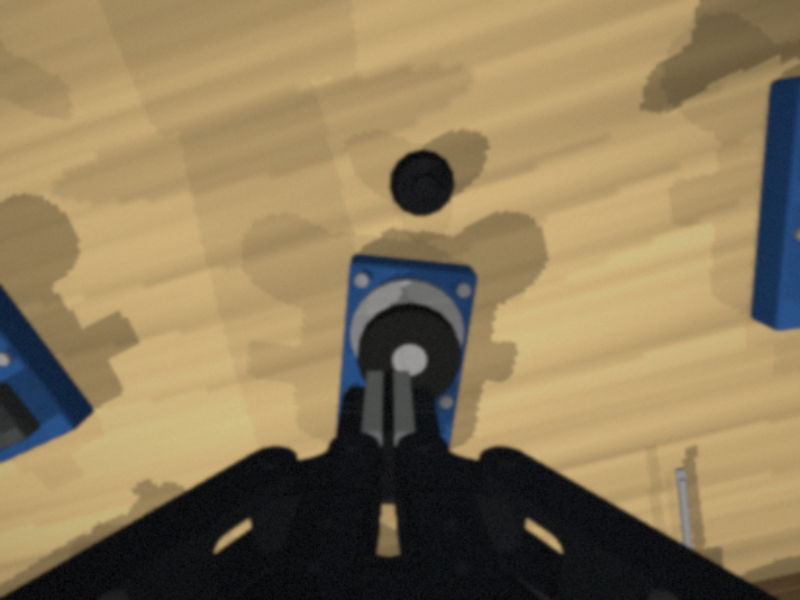

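The middle pad's centre disc is at (409,360), just ahead of the fingertips.

```bash
python3 - <<'E'
from h import *
c=camera("wrist")
q=ray(c,np.array([409,360])*.64,.065);print(q,bot.read_state()["eef_pos"],delta([*q,.075]))
E
```

```text
[ 0.53045351 -0.01184859] [ 0.49728487 -0.01508731  0.15875299] [-30.84590605  12.66013756  83.74641978]
```

```bash
python3 -m handwheel '0 0 0 -31 13 20 1;0 0 0 -31 13 50 1;0 0 0 -31 13 75 1;0 0 0 -31 13 83 1;0 0 0 -31 13 83 1'; python3 -c "from h import *;feel(6)"; python3 -m handwheel '0 0 0 0 0 5 1;0 0 0 0 0 9 1;0 0 0 0 0 13 1;0 0 0 0 0 16 1;0 0 0 0 0 16 1'; python3 -c "from h import *;feel()"
```

```text
time: 5.05
eef_pos: [0.5289, -0.0125, 0.0739]
tcp_rot: [-3.14, -0.005, 2.847]
force: [-0.8, -0.3, -0.8]
opening: 0.0
t 5.35 fz -0.1 +- 0.43 pos [ 0.5313 -0.0129  0.0768]
time: 5.77
eef_pos: [0.531, -0.0132, 0.0595]
tcp_rot: [3.142, 0.0, 2.846]
force: [0.4, -0.3, 3.3]
opening: 0.0002
t 6.2667 fz 3.07 +- 0.47 pos [ 0.531  -0.0132  0.06  ]
```

The middle pad reads 3.1 N at about 5 mm (roughly 0.5 N/mm), so it's probably the softest. The right pad still has to be pressed.

```bash
python3 -m handwheel '0 0 0 0 0 -40 1;0 0 0 0 0 -80 1;0 0 0 0 0 -100 1;0 0 0 0 0 -100 1'; python3 -c "
from h import *
print(delta([.42,-.298,.16]))"
```

```text
time: 6.6
eef_pos: [0.5332, -0.0131, 0.1638]
tcp_rot: [3.139, 0.007, 2.846]
force: [0.4, -0.4, -0.2]
opening: 0.0
[  25.17917381 -305.52566409    2.96349068]
```

```bash
python3 -m handwheel '0 0 0 3 -40 0 1;0 0 0 6 -80 0 1;0 0 0 10 -120 0 1;0 0 0 13 -160 0 1;0 0 0 16 -200 0 1';python3 -m handwheel '0 0 0 3 -40 0 1;0 0 0 6 -80 0 1;0 0 0 9 -105 0 1;0 0 0 9 -105 0 1;0 0 0 9 -105 0 1'; python3 - <<'E'
from h import *
import cv2
for i in range(4):camera("wrist")
c=camera("wrist");cv2.imwrite("pics/w4.png",cv2.resize(c["image"],(800,600)))
print(bot.read_state()["eef_pos"])
E
```

```text
time: 7.02
eef_pos: [0.4551, -0.2007, 0.1589]
tcp_rot: [3.141, -0.003, 2.846]
force: [1.3, -1.2, -0.6]
opening: 0.0005
time: 7.43
eef_pos: [0.416, -0.2987, 0.1588]
tcp_rot: [3.141, -0.002, 2.842]
force: [0.9, 1.3, 0.1]
opening: 0.0003
[ 0.4185592  -0.29588903  0.15961255]
```

View pics/w4.png

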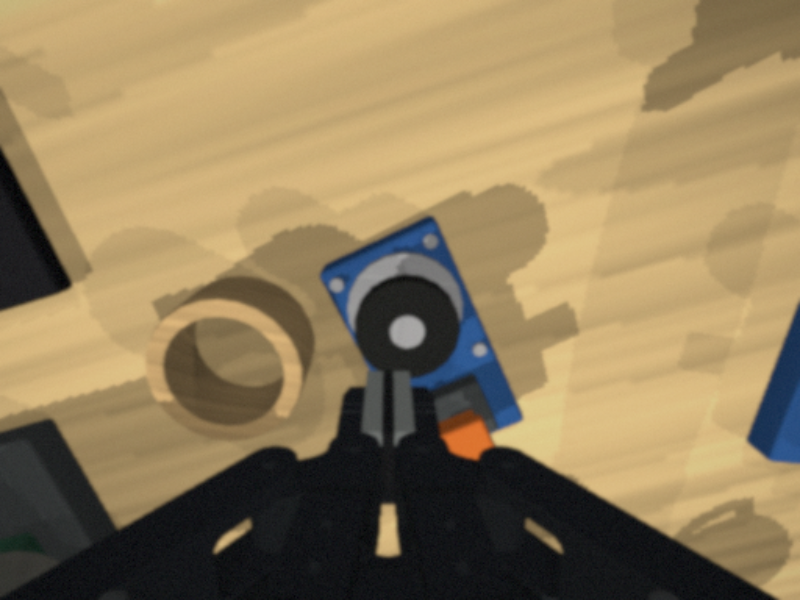

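The right pad's centre is at (407,332), and the tape roll at (230,360) is clear of the fingers.

```bash
python3 - <<'E'
from h import *
c=camera("wrist")
q=ray(c,np.array([407,332])*.64,.065);print(q,bot.read_state()["eef_pos"],delta([*q,.075]))
E
```

```text
[ 0.43652054 -0.28950958] [ 0.41855271 -0.29608939  0.15970817] [-15.33710635  11.43253964  84.7093887 ]
```

```bash
python3 -m handwheel '0 0 0 -15 11 20 1;0 0 0 -15 11 50 1;0 0 0 -15 11 75 1;0 0 0 -15 11 83 1;0 0 0 -15 11 83 1'; python3 -c "from h import *;feel(6)"; python3 -m handwheel '0 0 0 0 0 5 1;0 0 0 0 0 9 1;0 0 0 0 0 13 1;0 0 0 0 0 16 1;0 0 0 0 0 16 1'; python3 -c "from h import *;feel()"
```

```text
time: 8.15
eef_pos: [0.4344, -0.2899, 0.0751]
tcp_rot: [3.14, -0.005, 2.847]
force: [0.1, 0.4, 0.1]
opening: 0.0002
t 8.45 fz 0.31 +- 0.31 pos [ 0.4361 -0.2916  0.0778]
time: 8.87
eef_pos: [0.4356, -0.2916, 0.0606]
tcp_rot: [-3.141, 0.0, 2.846]
force: [0.6, 0.0, 5.2]
opening: -0.0002
t 9.3667 fz 4.52 +- 0.6 pos [ 0.4356 -0.2916  0.0611]
```

The right pad reads 4.5 N at 3.9 mm, about 1 N/mm. Pressing deeper will give a slope free of any height bias.

```bash
python3 -m handwheel '0 0 0 0 0 2 1;0 0 0 0 0 4 1;0 0 0 0 0 4 1'; python3 -c "from h import *;feel()"; python3 -m handwheel '0 0 0 0 0 -40 1;0 0 0 0 0 -80 1;0 0 0 0 0 -100 1;0 0 0 0 0 -100 1'; python3 -c "
from h import *
print(delta([.55,-.04,.16]))"
```

```text
time: 9.62
eef_pos: [0.4356, -0.2916, 0.057]
tcp_rot: [-3.141, 0.0, 2.846]
force: [-2.1, -0.1, 9.2]
opening: -0.0002
t 10.1167 fz 8.47 +- 0.42 pos [ 0.4356 -0.2916  0.0573]
time: 10.45
eef_pos: [0.4377, -0.2928, 0.1607]
tcp_rot: [-3.14, 0.007, 2.846]
force: [-0.8, 0.5, -0.9]
opening: 0.0002
[-33.6774355  274.51078739   0.43170196]
```

Its slope is 1.04 N/mm, against 1.8 for the left and 0.5 for the middle, so the middle is softest. Next I'll look at the middle tag.

```bash
python3 -m handwheel '0 0 0 -4 40 0 1;0 0 0 -8 80 0 1;0 0 0 -12 120 0 1;0 0 0 -16 160 0 1;0 0 0 -20 200 0 1';python3 -m handwheel '0 0 0 -7 40 0 1;0 0 0 -14 74 0 1;0 0 0 -14 74 0 1;0 0 0 -14 74 0 1'; python3 - <<'E'
from h import *
import cv2
for i in range(6):camera("wrist")
c=camera("wrist");cv2.imwrite("pics/w5.png",cv2.resize(c["image"],(800,600)))
print(bot.read_state()["eef_pos"])
E
```

```text
time: 10.87
eef_pos: [0.5123, -0.104, 0.1557]
tcp_rot: [-3.141, -0.002, 2.845]
force: [0.2, -0.2, -0.6]
opening: -0.0
time: 11.2
eef_pos: [0.5478, -0.0361, 0.1555]
tcp_rot: [3.141, -0.002, 2.851]
force: [-0.7, -0.6, 0.4]
opening: 0.0002
[ 0.54739541 -0.04065978  0.15680545]
```

View pics/w5.png

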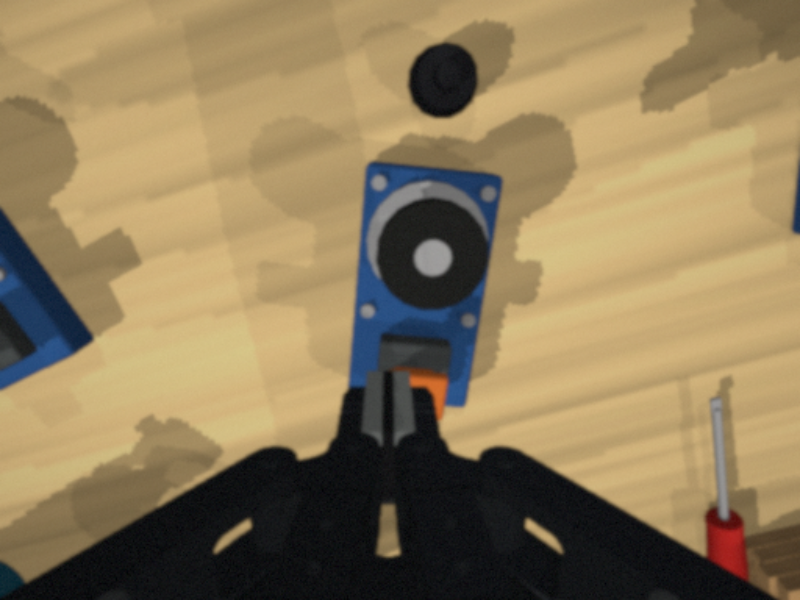

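The pad is at (433,258). The block's corners are at (370,165) and (500,178), its sides end at (466,404) and (351,388), and part of the tag shows beside the fingers at about (430,385).

```bash
python3 - <<'E'
from h import *
c=camera("wrist");r=lambda x,y,z:ray(c,np.array([x,y])*.64,z)
p=r(433,258,.065);print("pad",p)
for a,b in(((500,180),(466,404)),((369,167),(351,388))):
    d=r(*b,.025)-r(*a,.025);y=np.arctan2(d[1],d[0]);print(np.degrees(y),np.linalg.norm(d),p+.075*np.array([np.cos(y),np.sin(y)]))
t=p+.075*np.array([np.cos(-.4),np.sin(-.4)])
print("tag right edge rear",r(447,376,.07));print(bot.read_state()["eef_pos"],bot.read_state()["time"])
for g in([.600,-.041],):print(delta([*g,.085]))
E
```

```text
pad [ 0.53052306 -0.01118322]
-21.83808768914918 0.13882026619789503 [ 0.60014097 -0.03908209]
-22.4828769509676 0.13445843296484525 [ 0.5998226  -0.03986377]
tag right edge rear [ 0.59191237 -0.02096266]
[ 0.54752809 -0.0404133   0.15687704] 11.6
[-50.34858998  14.85628719  71.86282117]
```

The tag centre comes out at (0.600, -0.040), and the edge check agrees.

```bash
python3 -m handwheel '0 0 0 -35 10 5 1;0 0 0 -50 15 40 1;0 0 0 -50 15 65 1;0 0 0 -50 15 71 1;0 0 0 -50 15 71 1'; python3 -c "from h import *;feel(6);print(delta([.600,-.040,.049]))"
```

```text
time: 12.02
eef_pos: [0.5978, -0.0399, 0.0839]
tcp_rot: [-3.14, -0.005, 2.845]
force: [0.3, 0.5, 0.4]
opening: 0.0
t 12.3167 fz 0.57 +- 0.26 pos [ 0.6004 -0.0398  0.0871]
[ 0.85298335 -0.65833793 38.58689754]
```

```bash
python3 -m handwheel '0 0 0 0 0 10 1;0 0 0 0 0 17 1;0 0 0 0 0 24 1;0 0 0 0 0 31 1;0 0 0 0 0 36 1'; python3 -c "from h import *;feel(4)"; python3 -m handwheel '0 0 0 0 0 2 1;0 0 0 0 0 2 1'; python3 -c "from h import *;feel(4)"
```

```text
time: 12.73
eef_pos: [0.6008, -0.0395, 0.0494]
tcp_rot: [3.141, 0.001, 2.846]
force: [-2.7, -0.3, 42.4]
opening: -0.0
t 12.9333 fz 6.32 +- 0.72 pos [ 0.6007 -0.0395  0.05  ]
time: 13.1
eef_pos: [0.6008, -0.0395, 0.0498]
tcp_rot: [3.141, 0.001, 2.846]
force: [-2.7, 0.3, 19.3]
opening: 0.0002
t 13.3 fz 19.12 +- 0.23 pos [ 0.6008 -0.0395  0.0498]
```

The tag is on its stop at z = 0.050 with 19 N. Now I'll retreat and check.

```bash
python3 -m handwheel '0 0 0 0 0 -40 1;0 0 0 0 0 -80 1;0 0 0 0 0 -120 1;0 0 0 60 0 -130 1;0 0 0 100 0 -130 1'; python3 -m handwheel '0 0 0 40 0 0 1;0 0 0 80 0 0 1;0 0 0 120 0 0 1;0 0 0 120 0 0 1'; python3 - <<'E'
from h import *
import cv2
c=camera("scene");cv2.imwrite("pics/s2.png",cv2.resize(c["image"][110:270,100:360],(780,480),interpolation=cv2.INTER_CUBIC))
c=camera("top");cv2.imwrite("pics/t2.png",cv2.resize(c["image"],(800,600)))
feel(4)
E
```

```text
time: 13.72
eef_pos: [0.5236, -0.0158, 0.1791]
tcp_rot: [3.14, 0.007, 2.844]
force: [-1.5, 0.4, -0.5]
opening: -0.0001
time: 14.05
eef_pos: [0.3947, 0.0206, 0.1756]
tcp_rot: [-3.137, -0.014, 2.849]
force: [-1.2, -0.1, -0.8]
opening: 0.0002
t 14.35 fz 0.23 +- 0.09 pos [0.4074 0.0195 0.1769]
```

View pics/s2.png

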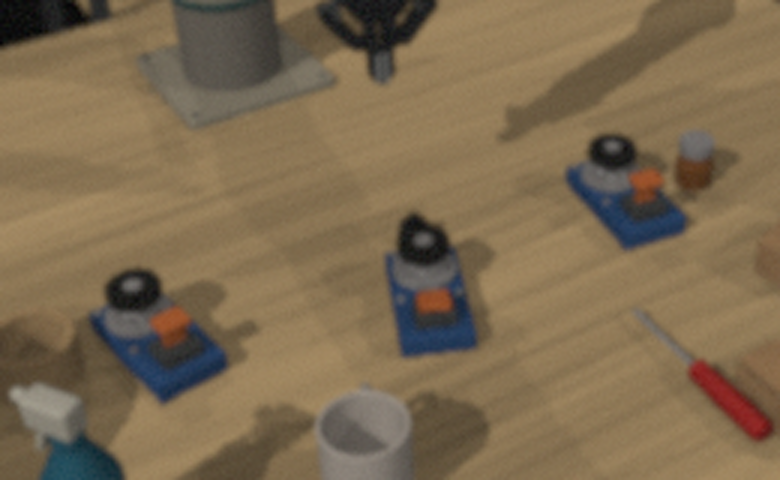

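View pics/t2.png

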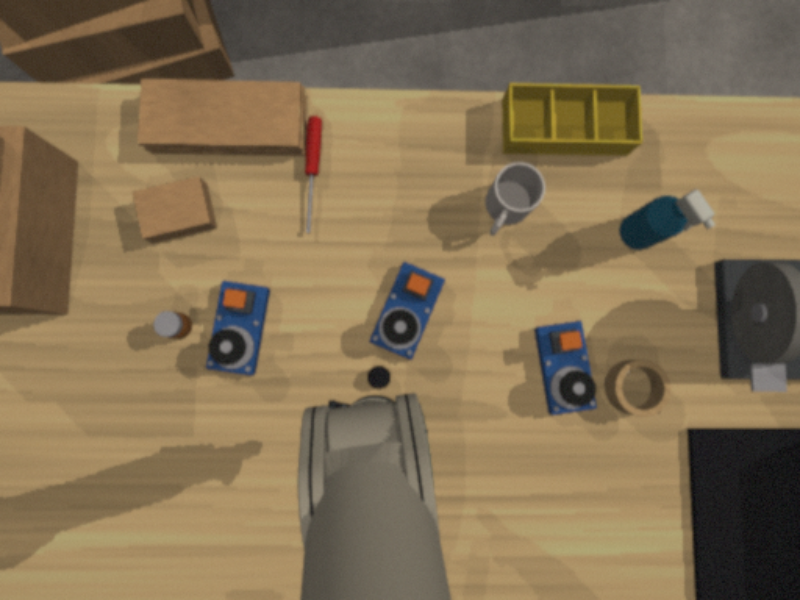

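The scene crop shows the middle tag down at (435,302), with the other two still up at (172,325) and (646,184). In the top view all loose things are where they began, and the arm is clear.

```bash
python3 -c "
from bench import bot
print(bot.sign_off())"
```

```text
the job is handed in; nothing more can be done
None
```

I pressed the pads left, middle, right, found the middle spring softest, and pushed only the middle tag fully down. The job is handed in, at about 14.4 s of the 48 s allowed.

| Mount | Force at press depth | Stiffness |
|---|---|---|
| Left | 10.5 N at about 5.4 mm | about 1.8 N/mm |
| Middle | 3.1 N at about 5 mm | about 0.5 N/mm |
| Right | 4.5 N at 3.9 mm, then 8.5 N deeper | about 1.0 N/mm |

- **Tag:** it reached its stop with the fingertips at z = 0.050 m and a steady 19 N. One momentary reading on the way down was 42 N at the fingertips.
- **Last pictures:** the middle tag is down, the other two are up, and no loose thing has visibly moved. The arm was clear of everything.
- **Disagreements:** the top camera put the left pad about 11 mm off in y compared with the wrist camera, and I used the wrist camera. The first wrist picture was taken while the arm was still settling, so I retook it.
- **Margin:** the middle-to-right stiffness ratio came out close to 2, with force noise of about 0.5 N per reading, averaged over 10 readings. The task says the softest is less than half as stiff as the others, so this fits but is near the limit.

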